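# Drift the caddy door into line and bolt it

## Task

Fix the caddy's sliding door with its bolt. The door's hole is out of line with the hole in the cross bar above it: push the tapered drift fully down through both holes to bring them into line, put the drift back upright in its own well in the wooden block, then seat the bolt upright through both holes with its flange flat on the bar and let go.

Things in the scene. Friction and masses are not known exactly. Their poses are not given: they have to be found in the camera images.
- drift: Steel tapered drift, 130 mm tall, 0.2 kg, tip down in a block well. Origin: centre of tip, z up its axis. From the tip: cone 6 to 26 mm diameter up to 40 mm, straight 26 mm shank to 65, collar 40 mm wide to 70, slender round handle 22 mm in diameter to 130. Hangs by its collar on the block's top: tip 10 mm above the desk.
- bolt: Steel bolt, 82 mm tall, 0.13 kg, foot down in another well. Origin: centre of foot, z up its axis. From the foot: blunt shank 21 mm in diameter (foot chamfered to 18 mm over 3 mm) to 45 mm, flange 50 mm wide to 50, broad round head 40 mm in diameter to 82. Hangs by its flange on the block's top: foot 30 mm above the desk.
- rack: Fixed wooden block, 210 x 64 x 75 mm high; origin under its centre, x along its length. Three wells 32 mm wide go through it in a row along x, 70 mm apart, the middle one at the origin. Drift, bolt and a plain straight white glue stick (28 mm wide, top 110 mm above the desk) stand in them, in any order.
- bar_hole (a point): Centre of the 30 mm hole in the caddy's grey cross bar, at the bar's top face, 90 mm above the desk. Bar 180 x 60 x 6 mm, fixed across the middle of the fixed white open tray (180 x 280 mm, walls 84 mm high). Below the holes it is empty down to 5 mm above the desk. x along the bar, y along the tray and the door's slide, z up.
- door_hole (a point): Centre of the 30 mm hole in the sliding door, at the door's top face, 82 mm above the desk. Door: 6 mm light wood panel 2 mm below the bar, covering the tray's +y half (axes of bar_hole). Slides along y, 2.5 N friction, stays where left, up to 20 mm each way from in line. Starts with its hole 11 to 14 mm to +y of the bar's.
Things that resemble listed ones, but are neither listed nor needed, are in the scene too. What is shaped like the bolt but blue or pink is not meant.

How it is judged:
By the outcome, as a careful person would: the job done as asked, in the order asked, and still so for the second after the job is handed in, with the robot touching nothing.
It also fails if it takes over 64 s, if anything falls off the work surface, if the arm or the gripper's body presses on something with over 40 N, if the wrist force passes 120 N, or if a joint passes its speed limit or range.

## Robot

A 6-joint arm with a two-finger parallel gripper is mounted at the origin on the work surface. World frame = base frame: x ahead of the robot, y to its left, z up, the work surface at z = 0. Lengths are in m, angles in degrees, forces in N, time in s.
With the tool pointing down it reaches from about 0.4 to 0.825 m from the base axis. Payload 7 kg.
Tool frame: the origin (TCP) lies midway between the tips of the shut fingers; the grasp point (between the pads) lies hold_point_z behind it (hold_point_z is the distance from the TCP to the grasp point, in m); z points along the fingers, y is the line along which they close (so a half turn about z gives the same grasp; the last joint's range is limited). The gripper opens to 88 mm and grips with 3 to 60 N. Pads are 19 mm wide; open, the fingers measure 130 mm over their backs; the gripper's body (78 mm by 193 mm) begins 47 mm behind the grasp point.
Start: joints at [84.632, 20.546, 0.682, 0, -70.136, -16.507], TCP at [0.252, 0.626, 0.227] pointing down, gripper open.
Joint ranges: [-176.03, 176.03], [-82.01, 121.73], [-58.28, 71.71], [-173.87, 95.51], [-174.79, -0.11], [-173.66, 173.66]. Speed limits (degrees/s): [136.94, 136.94, 172.46, 180, 180, 180].

## Interface

Orientations are given as [roll, pitch, yaw] about the fixed x, y, z axes, in that order (R = Rz(yaw) Ry(pitch) Rx(roll)).
In Python, from plant import * gives the robot as it stands.
- The arm moves only by the tool step_arm, never from a script. Its argument "steps" is a list that holds one entry, the list of rows, each a list of 6 numbers: the shift along the tool's x, y, z scaled (see below), then the turn, a rotation vector about the tool's x, y, z scaled (see below). In form: [[[tx, ty, tz, wx, wy, wz], ...]]. A call has 1 to 20 rows; each row is the pose to reach, as a shift and turn from the pose commanded when the call began, along the tool's axes at that moment; what a row does not reach only later rows make up. The controller multiplies each number of a shift by 100 mm and each number of a turn by 0.5 rad. A row lasts 1/10 s, in which the tool goes at most 50 mm and 8.59 degrees, less where a joint would pass 70% of its speed; a pose out of reach is approached as far as the arm can. A call with a number of a shift or a turn outside -1 to 1 is refused whole. A call with a gripper value outside its range is refused whole. "jaw" is the closure in counts, from 0 (fully open) to 255 (shut), set as the call begins (left out, the last holds). The fingers move at their own pace and stop on an object; the grip force is fixed at half the most. Time passes only in rows, so rows that repeat a pose let the fingers close. It gives the time, the measured TCP pose, the force, the opening and the grip force at its end, in the units of the state.
- get_obs(): the state, without advancing time (a new reading comes with each control period).
- snapshot(name): name is "side" or "top"; returns (picture, depth): 384x512x3 uint8, red, green, blue; 384x512 float32, m along the optical axis (not along the pixel's ray), 0 where there is no reading.
- calibration(name): a dict with "mtx" (3x3 intrinsics, pixels), "dist" ([k1, k2, p1, p2, k3] as OpenCV has them; the pictures are not rectified), "rvec" (rotation vector, rad) and "tvec" (3), from world to camera coordinates, as OpenCV has them. Camera axes: x right, y down, z forward; pixel columns grow to the right and rows downward; lengths in m; the calibration is good to about 2 mm. A picture is of the moment at which its call begins. calibration takes no time and is no camera call.
- close_job(): hands the job in; it is judged then, once.
The state is a dict: "clock": time; "joint_pos": joint angles; "qvel": joint speeds; "tau": joint torques, N m; "tool_pos": TCP position; "orientation": TCP orientation; "force": force on the tool from outside, world axes, zero at the start; "moment": the same for the moment, N m; "opening": finger opening in m; "gripper_force": force on a finger pad.
Only numpy, scipy, OpenCV 4.12 (cv2) and the standard library are available. Lean on these libraries where they do the work, as an engineer would, in place of code of your own. Each camera call takes 0.05 s, during which the arm holds its last target. There are 200 camera calls.

## Working session

There is one attempt and no reset: what is moved stays moved. The work goes in short steps, Python scripts to look and compute and a tool call to move; the robot and the scene stay as the last step left them, time stands still between calls to the robot, and variables do not carry over. Pictures are saved under pics/ and viewed, at most 10 in all, crops included, and the job is handed in when it is done.

Besides the shell and the picture viewer there is one more tool, called after ">>>" in YAML: its name, and indented under it one key for each argument. step_arm: Moves the arm, as the interface text tells. Its arguments: {"type":"object","properties":{"steps":{"type":"array","items":{"type":"array","items":{"type":"array","items":{"type":"number","minimum":-1,"maximum":1}}}},"jaw":{"type":"number"}},"required":["steps"]}

```bash
mkdir -p pics; ls; python3 - <<'E'
from plant import *
import cv2
o=get_obs();print({k:o[k] for k in o})
for n in("side","top"):
    p,d=snapshot(n);cv2.imwrite(f"pics/{n}0.png",p[:,:,::-1]);import numpy as np;np.save(f"{n}0.npy",d)
    print(n,calibration(n))
E
```

```text
pics
{'clock': 0.0, 'joint_pos': array([ 8.46319760e+01,  2.05906851e+01,  6.33054359e-01, -1.90350058e-02,
       -7.01352151e+01, -1.65052089e+01]), 'qvel': array([-0.06058656, -0.02866156, -0.00035304, -0.02398138, -0.07811836,
       -0.00660667]), 'tau': array([-2.26565724e-03, -5.82722390e+01,  2.93057907e+01,  6.99756503e+00,
        7.07566258e-03, -1.58204384e-04]), 'tool_pos': array([0.2513418, 0.6259321, 0.2256291]), 'orientation': array([ 1.79905896e+02, -9.22339260e-03, -2.18797080e+01]), 'force': array([ 0.11760091,  0.03520531, -0.39101503]), 'moment': array([-0.02094369, -0.02476345,  0.00921292]), 'gripper_force': 0.0, 'opening': 0.08756493280517423}
side {'mtx': array([[374.88311855,   0.        , 257.70821521],
       [  0.        , 374.88311855, 188.08230964],
       [  0.        ,   0.        ,   1.        ]]), 'dist': array([-0.06739828,  0.        ,  0.        ,  0.        ,  0.        ]), 'rvec': array([ 2.02890095, -0.69760451,  0.38697358]), 'tvec': array([-0.44188935,  0.20203201,  0.74247351])}
top {'mtx': array([[485.39832164,   0.        , 255.07617135],
       [  0.        , 485.39832164, 189.30033997],
       [  0.        ,   0.        ,   1.        ]]), 'dist': array([-0.01336558,  0.        ,  0.        ,  0.        ,  0.        ]), 'rvec': array([ 2.0860662 , -2.15053354,  0.18375779]), 'tvec': array([-0.09581695,  0.47195164,  1.15834052])}
```

View pics/top0.png

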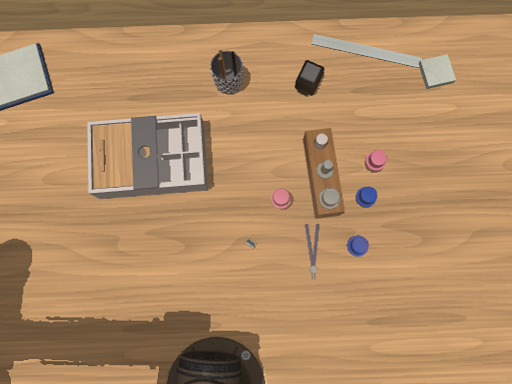

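View pics/side0.png

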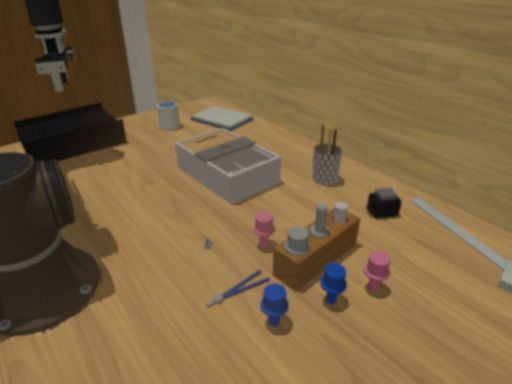

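```bash
python3 -c "
import plant
print([k for k in dir(plant) if k[0]!='_'], getattr(plant,'hold_point_z',None))"
```

```text
['PlanningError', 'calibration', 'close_job', 'get_obs', 'hold_point_z', 'snapshot'] 0.0188
```

```bash
python3 - <<'E'
import cv2,numpy as np
t=cv2.imread("pics/top0.png");s=cv2.imread("pics/side0.png")
def crop(im,x,y,w,h,k):
    c=cv2.resize(im[y:y+h,x:x+w],None,fx=k,fy=k,interpolation=cv2.INTER_CUBIC)
    for i in range(0,w,10): cv2.putText(c,str(x+i),(i*k,8),0,.28,(0,255,255),1);c[:4 if i%10 else 12,i*k]=(0,255,0)
    for j in range(0,h,10): cv2.putText(c,str(y+j),(0,j*k+4),0,.28,(0,255,255),1)
    return c
a=crop(t,80,105,134,100,6);cv2.imwrite("pics/c1.png",a[:600,:800])
b=crop(t,295,120,60,100,6);c=crop(s,268,195,70,100,6)
cv2.imwrite("pics/c2.png",np.hstack([b,c])[:600,:800])
cv2.imwrite("pics/c3.png",crop(s,170,120,115,85,6)[:600,:800])
E
```

```text
(no output)
```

View pics/c1.png

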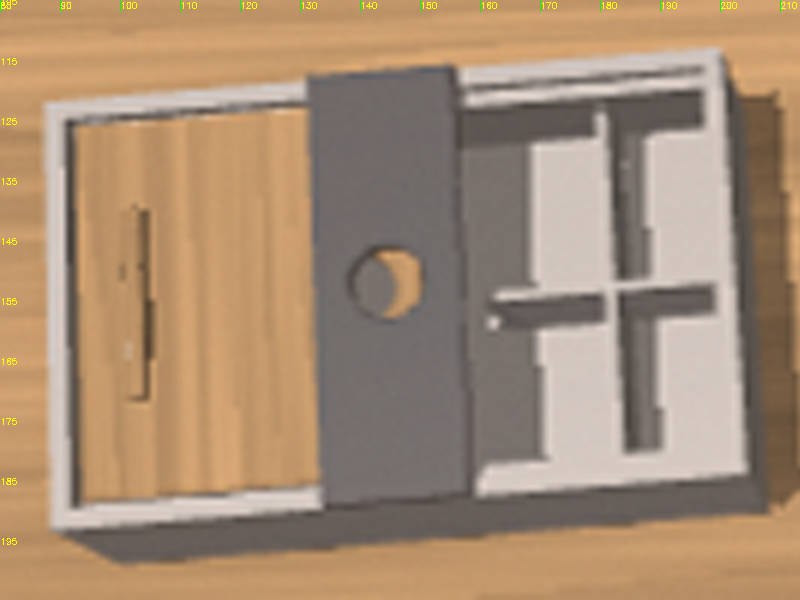

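View pics/c2.png

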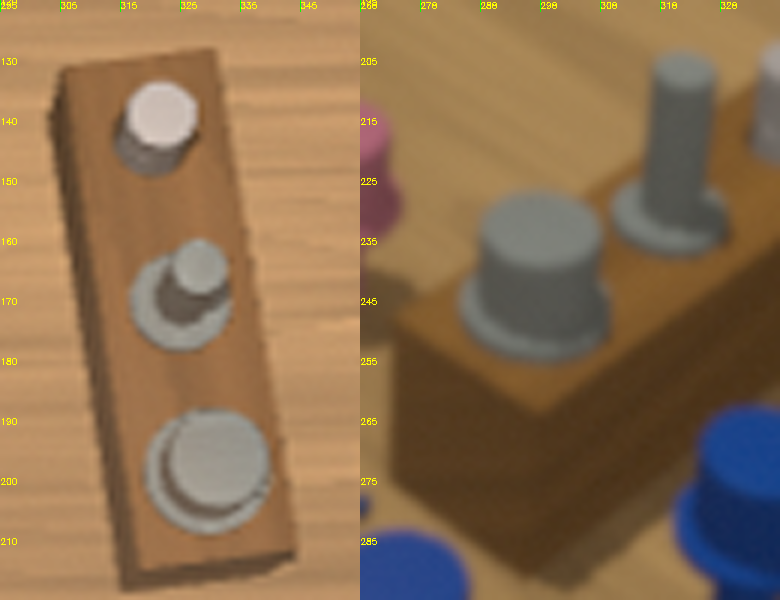

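View pics/c3.png

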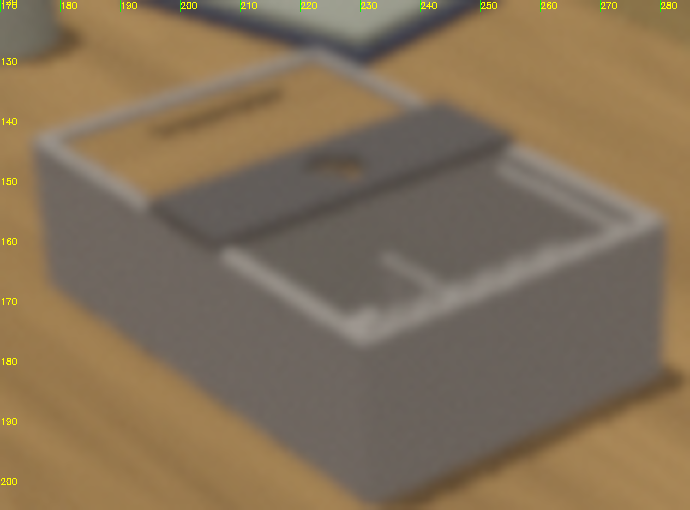

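```bash
cat > h.py <<'E'
from plant import *
import cv2,numpy as np
def cam(n):
    c=calibration(n);R=cv2.Rodrigues(c["rvec"])[0];return c["mtx"],c["dist"],R,np.array(c["tvec"])
def ray(n,px):
    K,D,R,t=cam(n);u=cv2.undistortPoints(np.array([[px]],float),K,D)[0,0]
    return -R.T@t,R.T@np.array([u[0],u[1],1])
def atz(n,px,z):
    c,d=ray(n,px);return c+d*(z-c[2])/d[2]
def tri(p,q):
    (a,d),(b,e)=ray("top",p),ray("side",q)
    s=np.linalg.lstsq(np.c_[d,-e],b-a,rcond=None)[0]
    P,Q=a+s[0]*d,b+s[1]*e;return (P+Q)/2,np.linalg.norm(P-Q)
T=lambda u,v,x,y,k=6:((u+.5)/k-.5+x,(v+.5)/k-.5+y)
E
python3 - <<'E'
from h import *
np.set_printoptions(precision=4,suppress=True)
t1=lambda u,v:T(u,v,80,105)
t2=lambda u,v:T(u,v,295,120)
s2=lambda u,v:T(u-360,v,268,195)
s3=lambda u,v:T(u,v,170,120)
print("cams",ray("top",(0,0))[0],ray("side",(0,0))[0])
for nm,p,q,z in [("drift top",t2(201,267),s2(685,70),.14),("collar",t2(181,301),s2(672,212),.08),("bolt top",t2(218,457),s2(541,230),.112),("flange",t2(208,470),s2(535,302),.08),("hole",t1(385,283),s3(335,166),.09)]:
    print(nm,*tri(p,q),"z-plane",atz("top",p,z)[:2],atz("side",q,z)[:2])
for p in [(62,68),(215,48),(296,552),(140,572)]: print("rack",atz("top",t2(*p),.075)[:2])
for p,q in zip([(308,77),(455,66),(470,495),(321,508)],[(443,102),(515,138),(215,245),(147,208)]): print("bar",atz("top",t1(*p),.09)[:2],*tri(t1(*p),s3(*q)))
print("dh",atz("top",t1(423,283),.09),"wood crescent inner", atz("top",t1(395,283),.082))
E
```

```text
cams [ 0.2471 -0.1217  1.2239] [ 0.0264 -0.6885  0.5592]
drift top [ 0.5042 -0.28    0.1389] 0.00029644273166744614 z-plane [ 0.504  -0.2799] [ 0.5027 -0.281 ]
collar [ 0.5048 -0.28    0.0792] 0.0002692114356394401 z-plane [ 0.5045 -0.2798] [ 0.5041 -0.2808]
bolt top [ 0.4353 -0.2865  0.1094] 0.0005718874093362511 z-plane [ 0.4351 -0.2863] [ 0.4326 -0.2887]
flange [ 0.435  -0.2865  0.0797] 0.000937319768358103 z-plane [ 0.4354 -0.2867] [ 0.4343 -0.2866]
hole [0.5617 0.1564 0.0889] 0.0005957539575871874 z-plane [0.5611 0.1563] [0.5607 0.1544]
rack [ 0.605  -0.2373]
rack [ 0.6115 -0.3004]
rack [ 0.4021 -0.3204]
rack [ 0.396  -0.2582]
bar [0.6494 0.1892] [0.6508 0.1899 0.0869] 0.0007718509612408767
bar [0.652  0.1288] [0.6524 0.1294 0.0879] 0.000734241113769607
bar [0.4728 0.1211] [0.4731 0.1215 0.0882] 7.776213403586156e-05
bar [0.4694 0.1806] [0.471  0.182  0.0841] 0.0008954264809244789
dh [0.5606 0.1409 0.09  ] wood crescent inner [0.5632 0.1542 0.082 ]
```

Top view: the bar hole is at (143.8, 151.8). The rack holds the glue stick at (321, 140), the drift in the middle at (325, 170) and the steel bolt at (329, 198). Triangulated from both views, in metres:

| Point | x | y | z |
|---|---|---|---|
| Drift | .504 | -.280 | top .139 |
| Bolt | .435 | -.2866 | head top .11 |
| Bar hole | .561 | .1555 | .089 |

The side view shows the same layout. Next I'll turn the tool to yaw 0 and travel to the drift.

>>> step_arm:
  steps:
    - [[0.5, 0.5, 0, 0, 0, -0.3], [1, 1, 0, 0, 0, -0.6], [1, 1, 0, 0, 0, -0.764], [1, 1, 0, 0, 0, -0.764]]
  jaw: 0

```text
clock: 0.5
tool_pos: [0.3082, 0.4921, 0.227]
orientation: [180.0, 0.0, 0.0]
force: [-0.2, -0.3, -0.1]
opening: 0.0877
gripper_force: 0.0
```

>>> step_arm:
  steps:
    - [[0.5, 0.5, 0, 0, 0, 0], [1, 1, 0, 0, 0, 0], [1, 1, 0, 0, 0, 0]]

```text
clock: 0.8
tool_pos: [0.4079, 0.395, 0.2264]
orientation: [180.0, 0.0, 0.0]
force: [0.4, 0.2, -0.3]
opening: 0.0878
gripper_force: 0.0
```

>>> step_arm:
  steps:
    - [[0.5, 0.5, 0, 0, 0, 0], [1, 1, 0, 0, 0, 0], [1, 1, 0, 0, 0, 0]]

```text
clock: 1.1
tool_pos: [0.5083, 0.2947, 0.2264]
orientation: [180.0, 0.0, -0.0]
force: [0.5, 0.2, -0.6]
opening: 0.0878
gripper_force: 0.0
```

>>> step_arm:
  steps:
    - [[0, 0.5, 0, 0, 0, 0], [0, 1, 0, 0, 0, 0], [0, 1, 0, 0, 0, 0]]

```text
clock: 1.4
tool_pos: [0.5065, 0.1918, 0.2264]
orientation: [179.9, 0.1, -0.2]
force: [0.6, 0.7, -0.6]
opening: 0.0876
gripper_force: 0.0
```

>>> step_arm:
  steps:
    - [[0, 0.5, 0, 0, 0, 0], [0, 1, 0, 0, 0, 0], [0, 1, 0, 0, 0, 0]]

```text
clock: 1.7
tool_pos: [0.5063, 0.0925, 0.2265]
orientation: [180.0, 0.0, -0.2]
force: [0.6, -0.1, -0.0]
opening: 0.0878
gripper_force: 0.0
```

>>> step_arm:
  steps:
    - [[0, 0.5, 0, 0, 0, 0], [0, 1, 0, 0, 0, 0], [0, 1, 0, 0, 0, 0]]

```text
clock: 2.0
tool_pos: [0.5066, -0.0072, 0.2264]
orientation: [180.0, 0.0, -0.2]
force: [-0.1, 0.3, 0.5]
opening: 0.0878
gripper_force: 0.0
```

>>> step_arm:
  steps:
    - [[0, 0.5, 0, 0, 0, 0], [0, 1, 0, 0, 0, 0], [0, 1, 0, 0, 0, 0]]

```text
clock: 2.3
tool_pos: [0.5069, -0.1071, 0.2262]
orientation: [180.0, 0.1, -0.2]
force: [0.6, 0.6, -0.4]
opening: 0.0879
gripper_force: 0.0
```

>>> step_arm:
  steps:
    - [[0, 0.5, 0, 0, 0, 0], [0, 1, 0, 0, 0, 0], [0, 1, 0, 0, 0, 0], [0, 1, 0, 0, 0, 0]]

```text
clock: 2.7
tool_pos: [0.5073, -0.2039, 0.226]
orientation: [-180.0, 0.0, -0.1]
force: [-1.1, 0.8, -1.3]
opening: 0.0879
gripper_force: 0.0
```

```bash
python3 -c "
from plant import *
o=get_obs();print(o['joint_pos'].round(1),o['tool_pos'],o['orientation'])"
```

```text
[ -1.4   8.5 -15.6  -0.  -65.9  91.2] [ 0.50732718 -0.20390173  0.22599121] [-1.79984958e+02  4.92213964e-02 -1.31388308e-01]
```

>>> step_arm:
  steps:
    - [[-0.033, 0.5, 0, 0, 0, 0], [-0.033, 0.761, 0.0, 0, 0, 0], [-0.033, 0.761, 0.3, 0, 0, 0], [-0.033, 0.761, 0.6, 0, 0, 0], [-0.033, 0.761, 0.6, 0, 0, 0], [-0.033, 0.761, 0.6, 0, 0, 0]]

```text
clock: 3.3
tool_pos: [0.5045, -0.2786, 0.167]
orientation: [180.0, 0.0, 0.1]
force: [0.2, -0.1, 1.4]
opening: 0.0878
gripper_force: 0.0
```

```bash
python3 - <<'E'
from h import *
o=get_obs();print(o['joint_pos'].round(1),o['tool_pos'],o['orientation'])
p,_=snapshot("side");q,_=snapshot("top")
a=cv2.resize(p[130:290,210:370,::-1],None,fx=2.5,fy=2.5);b=cv2.resize(q[100:260,240:400,::-1],None,fx=2.5,fy=2.5)
cv2.imwrite("pics/d1.png",np.hstack([a,b]))
E
```

```text
[ -9.5  14.  -16.8   0.  -59.2  99.6] [ 0.50454225 -0.27863347  0.16702766] [1.79982060e+02 4.67335741e-02 1.20548880e-01]
```

View pics/d1.png

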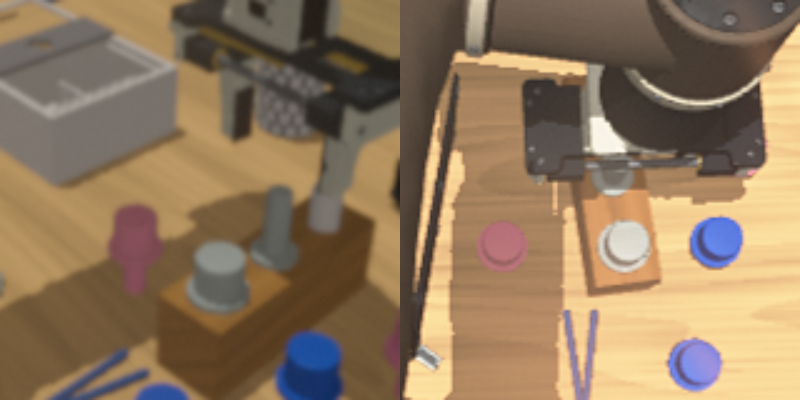

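The drift is centred between the open fingers in both views. Going down to grip.

>>> step_arm:
  steps:
    - [[-0.005, 0.012, 0.3, 0, 0, 0], [-0.005, 0.012, 0.6, 0, 0, 0], [-0.005, 0.012, 0.74, 0, 0, 0], [-0.005, 0.012, 0.74, 0, 0, 0]]

```text
clock: 3.8
tool_pos: [0.5032, -0.2804, 0.0921]
orientation: [-180.0, 0.1, 0.0]
force: [0.3, 0.3, 0.6]
opening: 0.0875
gripper_force: 0.0
```

>>> step_arm:
  steps:
    - [[0, 0, 0, 0, 0, 0], [0, 0, 0, 0, 0, 0], [0, 0, 0, 0, 0, 0], [0, 0, 0, 0, 0, 0], [0, 0, 0, 0, 0, 0], [0, 0, 0, 0, 0, 0], [0, 0, 0, 0, 0, 0], [0, 0, 0, 0, 0, 0]]
  jaw: 255

```text
clock: 4.6
tool_pos: [0.5034, -0.281, 0.0925]
orientation: [180.0, 0.0, 0.0]
force: [0.1, 0.2, 0.1]
opening: 0.0289
gripper_force: 0.0
```

>>> step_arm:
  steps:
    - [[0, 0, 0, 0, 0, 0], [0, 0, 0, 0, 0, 0], [0, 0, 0, 0, 0, 0], [0, 0, 0, 0, 0, 0]]

```text
clock: 5.0
tool_pos: [0.5034, -0.2808, 0.0925]
orientation: [-180.0, 0.0, 0.0]
force: [0.3, 1.5, -0.2]
opening: 0.0216
gripper_force: 30.0
```

>>> step_arm:
  steps:
    - [[0, 0, -0.2, 0, 0, 0], [0, 0, -0.5, 0, 0, 0], [0, 0, -0.9, 0, 0, 0], [0, 0, -1, 0, 0, 0], [0, 0, -1, 0, 0, 0]]

```text
clock: 5.5
tool_pos: [0.5043, -0.2812, 0.1943]
orientation: [180.0, -0.2, 0.0]
force: [-0.2, 0.9, -2.1]
opening: 0.0218
gripper_force: 30.0
```

>>> step_arm:
  steps:
    - [[0, -0.4, -0.1, 0, 0, 0], [0, -0.9, -0.15, 0, 0, 0], [0, -1, -0.15, 0, 0, 0], [0, -1, -0.15, 0, 0, 0]]

```text
clock: 5.9
tool_pos: [0.5026, -0.1792, 0.2062]
orientation: [-180.0, 0.1, 0.2]
force: [-1.1, -0.5, -1.8]
opening: 0.0218
gripper_force: 30.0
```

>>> step_arm:
  steps:
    - [[0.1, -0.5, 0, 0, 0, 0], [0.2, -1, 0, 0, 0, 0], [0.2, -1, 0, 0, 0, 0]]

```text
clock: 6.2
tool_pos: [0.524, -0.0779, 0.2062]
orientation: [-180.0, 0.1, 0.2]
force: [-0.6, -0.9, -1.9]
opening: 0.0215
gripper_force: 30.0
```

>>> step_arm:
  steps:
    - [[0.1, -0.5, 0, 0, 0, 0], [0.2, -1, 0, 0, 0, 0], [0.2, -1, 0, 0, 0, 0]]

```text
clock: 6.5
tool_pos: [0.5443, 0.0222, 0.206]
orientation: [180.0, 0.1, 0.2]
force: [-1.1, -0.9, -2.6]
opening: 0.0218
gripper_force: 30.0
```

>>> step_arm:
  steps:
    - [[0.1, -0.5, 0, 0, 0, 0], [0.17, -1, 0, 0, 0, 0], [0.17, -1, 0, 0, 0, 0], [0.17, -1, 0, 0, 0, 0], [0.17, -1, 0, 0, 0, 0]]

```text
clock: 7.0
tool_pos: [0.5599, 0.1177, 0.2064]
orientation: [179.9, 0.1, -0.0]
force: [0.2, -0.1, -0.9]
opening: 0.0218
gripper_force: 30.0
```

>>> step_arm:
  steps:
    - [[0.005, -0.3, 0, 0, 0, 0], [0.005, -0.438, 0.1, 0, 0, 0], [0.005, -0.438, 0.25, 0, 0, 0], [0.005, -0.438, 0.25, 0, 0, 0], [0.005, -0.438, 0.25, 0, 0, 0]]

```text
clock: 7.5
tool_pos: [0.5606, 0.1618, 0.1822]
orientation: [179.9, 0.1, -0.0]
force: [0.3, 0.3, -1.8]
opening: 0.0214
gripper_force: 30.0
```

```bash
python3 - <<'E'
from h import *
o=get_obs();print(o['tool_pos'],o['orientation'])
p,_=snapshot("side")
cv2.imwrite("pics/d2.png",cv2.resize(p[80:180,170:300,::-1],None,fx=6,fy=6,interpolation=cv2.INTER_CUBIC))
K,D,R,t=cam("side")
tp=o['tool_pos']
for n,P in [("tip",tp-[0,0,.083]),("collar",tp-[0,0,.013]),("hole",np.array([.561,.1555,.09]))]:
    u=cv2.projectPoints(P[None],cv2.Rodrigues(R)[0],t,K,D)[0][0,0];print(n,(u-[170,80]+.5)*6-.5)
E
```

```text
[0.56061711 0.16177289 0.18220648] [ 1.79944446e+02  5.86889075e-02 -2.91037921e-02]
tip [325.4946632  383.77553149]
collar [318.31784139 248.07949875]
hole [334.18527399 405.09210407]
```

View pics/d2.png

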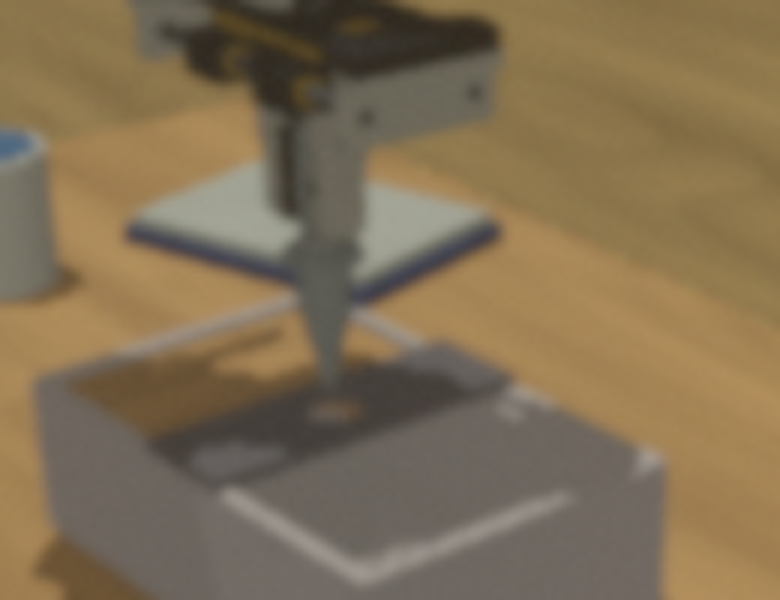

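The tip shows at crop (331, 384), just above and slightly +y of the hole at (336, 410). The drift sits about 1 mm to +x in the jaw, so x is good. Inserting now.

>>> step_arm:
  steps:
    - [[0, 0, 0.1, 0, 0, 0], [0, 0, 0.19, 0, 0, 0], [0, 0, 0.23, 0, 0, 0], [0, 0, 0.27, 0, 0, 0], [0, 0.02, 0.31, 0, 0, 0], [0, 0.04, 0.35, 0, 0, 0], [0, 0.055, 0.4, 0, 0, 0], [0, 0.063, 0.44, 0, 0, 0], [0, 0.063, 0.44, 0, 0, 0]]

```text
clock: 8.45
tool_pos: [0.5607, 0.1565, 0.138]
orientation: [-180.0, 0.0, 0.0]
force: [0.5, 2.3, -2.1]
opening: 0.0216
gripper_force: 30.0
```

>>> step_arm:
  steps:
    - [[0, 0.008, 0.05, 0, 0, 0], [0, 0.015, 0.1, 0, 0, 0], [0, 0.015, 0.14, 0, 0, 0], [0, 0.015, 0.18, 0, 0, 0], [0, 0.015, 0.22, 0, 0, 0], [0, 0.015, 0.26, 0, 0, 0], [0, 0.015, 0.26, 0, 0, 0]]

```text
clock: 9.15
tool_pos: [0.5607, 0.1552, 0.1117]
orientation: [-180.0, 0.0, 0.0]
force: [2.1, 4.8, -3.5]
opening: 0.0213
gripper_force: 30.0
```

>>> step_arm:
  steps:
    - [[0, 0, 0.02, 0, 0, 0], [0, 0, 0.035, 0, 0, 0], [0, 0, 0.045, 0, 0, 0], [0, 0, 0.045, 0, 0, 0], [0, 0, 0.045, 0, 0, 0]]

```text
clock: 9.65
tool_pos: [0.5609, 0.1553, 0.1079]
orientation: [-180.0, -0.0, 0.0]
force: [0.0, 5.7, -0.7]
opening: 0.0213
gripper_force: 30.0
```

>>> step_arm:
  steps:
    - [[0, 0, 0.01, 0, 0, 0], [0, 0, 0.015, 0, 0, 0], [0, 0, 0.015, 0, 0, 0]]

```text
clock: 9.95
tool_pos: [0.5611, 0.1553, 0.1075]
orientation: [-180.0, -0.1, 0.0]
force: [-3.4, 4.7, 8.6]
opening: 0.0217
gripper_force: 30.0
```

The collar is on the bar, with 8.6 N pushing up. Withdrawing.

>>> step_arm:
  steps:
    - [[0, 0, -0.2, 0, 0, 0], [0, 0, -0.5, 0, 0, 0], [0, 0, -0.9, 0, 0, 0], [0, 0, -1, 0, 0, 0], [0, 0, -1, 0, 0, 0]]

```text
clock: 10.45
tool_pos: [0.5611, 0.1546, 0.2079]
orientation: [-180.0, -0.1, -0.0]
force: [-0.5, 0.3, -2.5]
opening: 0.0216
gripper_force: 30.0
```

>>> step_arm:
  steps:
    - [[-0.1, 0.5, 0, 0, 0, 0], [-0.17, 1, 0, 0, 0, 0], [-0.17, 1, 0, 0, 0, 0]]

```text
clock: 10.75
tool_pos: [0.5407, 0.0502, 0.2042]
orientation: [179.9, 0.3, -0.2]
force: [1.1, -0.4, -2.8]
opening: 0.0216
gripper_force: 30.0
```

>>> step_arm:
  steps:
    - [[-0.1, 0.5, 0, 0, 0, 0], [-0.2, 1, 0, 0, 0, 0], [-0.2, 1, 0, 0, 0, 0]]

```text
clock: 11.05
tool_pos: [0.5206, -0.0493, 0.2044]
orientation: [179.9, 0.3, -0.2]
force: [0.6, 0.8, -2.5]
opening: 0.0216
gripper_force: 30.0
```

>>> step_arm:
  steps:
    - [[-0.1, 0.5, 0, 0, 0, 0], [-0.2, 1, 0, 0, 0, 0], [-0.2, 1, 0, 0, 0, 0]]

```text
clock: 11.35
tool_pos: [0.5009, -0.1489, 0.2044]
orientation: [180.0, 0.3, -0.2]
force: [0.1, 0.6, -2.1]
opening: 0.0217
gripper_force: 30.0
```

>>> step_arm:
  steps:
    - [[0, 0.5, 0, 0, 0, 0], [0, 0.9, 0, 0, 0, 0], [0, 1, 0, 0, 0, 0], [0, 1, 0, 0, 0, 0], [0, 1, 0, 0, 0, 0]]

```text
clock: 11.85
tool_pos: [0.5031, -0.2445, 0.2051]
orientation: [-180.0, 0.1, -0.0]
force: [-0.5, 0.2, -2.0]
opening: 0.0215
gripper_force: 30.0
```

```bash
python3 - <<'E'
from h import *
o=get_obs();print(o['tool_pos'],o['orientation'],o['joint_pos'].round(1))
p,_=snapshot("top")
cv2.imwrite("pics/d3.png",cv2.resize(p[105:205,80:210,::-1],None,fx=6,fy=6,interpolation=cv2.INTER_CUBIC))
E
```

```text
[ 0.50309374 -0.24451523  0.20514675] [-1.79961108e+02  1.41224569e-01 -3.91341723e-02] [ -5.9  10.7 -15.8  -0.  -63.7  95.9]
```

View pics/d3.png

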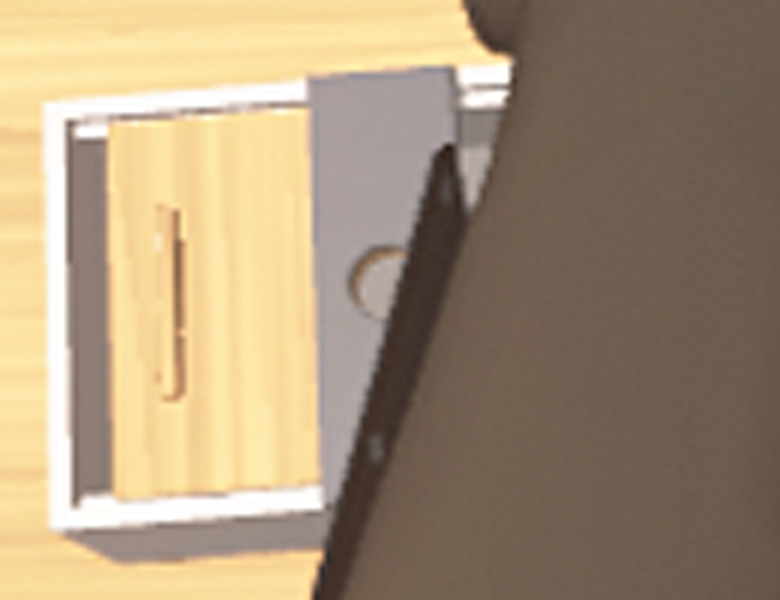

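The door hole (360–400, 245–320) now lines up with the bar hole. Next, the drift goes back in its well.

>>> step_arm:
  steps:
    - [[0.003, 0.363, 0, 0, 0, 0], [0.003, 0.363, 0, 0, 0, 0], [0.003, 0.363, 0.1, 0, 0, 0], [0.003, 0.363, 0.3, 0, 0, 0], [0.003, 0.363, 0.5, 0, 0, 0], [0.003, 0.363, 0.7, 0, 0, 0], [0.003, 0.363, 0.9, 0, 0, 0], [0.003, 0.363, 0.9, 0, 0, 0]]

```text
clock: 12.7
tool_pos: [0.5021, -0.2792, 0.1133]
orientation: [-179.9, 0.3, 0.0]
force: [-0.9, -0.4, -1.9]
opening: 0.0213
gripper_force: 30.0
```

>>> step_arm:
  steps:
    - [[0.008, 0.01, 0.08, 0, 0, 0], [0.008, 0.01, 0.16, 0, 0, 0], [0.008, 0.01, 0.2, 0, 0, 0], [0.008, 0.01, 0.2, 0, 0, 0]]

```text
clock: 13.1
tool_pos: [0.5046, -0.2814, 0.096]
orientation: [-179.9, 0.0, 0.0]
force: [-0.5, 4.2, -5.6]
opening: 0.0214
gripper_force: 30.0
```

>>> step_arm:
  steps:
    - [[0, 0, 0, 0, 0, 0], [0, 0, 0.01, 0, 0, 0], [0, 0, 0.01, 0, 0, 0]]

```text
clock: 13.4
tool_pos: [0.5047, -0.2816, 0.0958]
orientation: [-179.9, 0.0, 0.0]
force: [-1.0, 7.5, -0.3]
opening: 0.0216
gripper_force: 30.0
```

>>> step_arm:
  steps:
    - [[-0.008, -0.015, 0, 0, 0, 0], [-0.008, -0.015, 0.01, 0, 0, 0], [-0.008, -0.015, 0.02, 0, 0, 0], [-0.008, -0.015, 0.02, 0, 0, 0]]

```text
clock: 13.8
tool_pos: [0.5045, -0.2811, 0.0937]
orientation: [180.0, -0.0, 0.0]
force: [1.0, -0.4, -2.6]
opening: 0.0215
gripper_force: 30.0
```

>>> step_arm:
  steps:
    - [[0, 0, 0.01, 0, 0, 0], [0, 0, 0.015, 0, 0, 0], [0, 0, 0.015, 0, 0, 0]]

```text
clock: 14.1
tool_pos: [0.5045, -0.281, 0.0925]
orientation: [180.0, -0.0, 0.0]
force: [-1.3, -0.7, 2.0]
opening: 0.0214
gripper_force: 30.0
```

>>> step_arm:
  steps:
    - [[0, 0, 0, 0, 0, 0], [0, 0, 0, 0, 0, 0], [0, 0, 0, 0, 0, 0], [0, 0, 0, 0, 0, 0], [0, 0, 0, 0, 0, 0], [0, 0, 0, 0, 0, 0], [0, 0, 0, 0, 0, 0], [0, 0, 0, 0, 0, 0], [0, 0, 0, 0, 0, 0], [0, 0, 0, 0, 0, 0], [0, 0, 0, 0, 0, 0]]
  jaw: 0

```text
clock: 15.2
tool_pos: [0.5042, -0.2808, 0.092]
orientation: [180.0, 0.0, 0.0]
force: [0.3, -0.4, -0.2]
opening: 0.0876
gripper_force: 0.0
```

>>> step_arm:
  steps:
    - [[0, 0, -0.3, 0, 0, 0], [0, 0, -0.7, 0, 0, 0], [0, 0, -0.9, 0, 0, 0], [-0.4, 0.03, -0.9, 0, 0, 0], [-0.69, 0.06, -0.9, 0, 0, 0], [-0.69, 0.06, -0.9, 0, 0, 0], [-0.69, 0.06, -0.9, 0, 0, 0]]

```text
clock: 15.9
tool_pos: [0.435, -0.287, 0.1827]
orientation: [180.0, -0.1, -0.0]
force: [0.2, -0.7, 0.2]
opening: 0.0877
gripper_force: 0.0
```

```bash
python3 - <<'E'
from h import *
o=get_obs();print(o['tool_pos'],o['orientation'],o['joint_pos'].round(1))
p,_=snapshot("side")
cv2.imwrite("pics/d4.png",cv2.resize(p[150:290,250:370,::-1],None,fx=4,fy=4,interpolation=cv2.INTER_CUBIC))
E
```

```text
[ 0.43504412 -0.28697064  0.18265711] [ 1.79978784e+02 -7.18327932e-02 -1.56289829e-02] [-11.8   8.  -22.3   0.  -59.6 101.8]
```

View pics/d4.png

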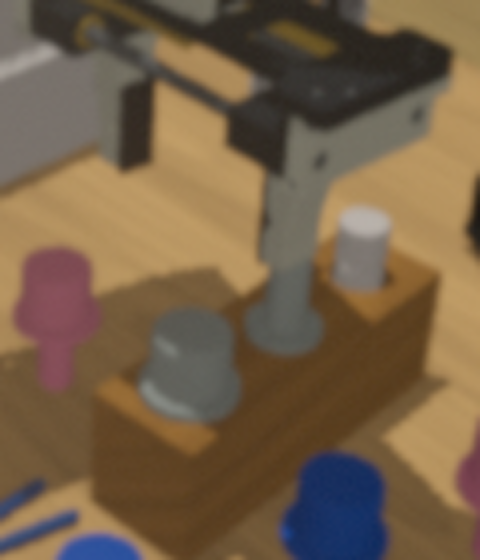

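The drift is back upright in its well at (285, 320), and the bolt head at (190, 345) is between the fingers. I'll part-close the jaw to stay clear of the blue bolt and go down.

>>> step_arm:
  steps:
    - [[0, -0.003, 0.1, 0, 0, 0], [0, -0.003, 0.3, 0, 0, 0], [0, -0.003, 0.4, 0, 0, 0], [0, -0.003, 0.6, 0, 0, 0], [0, -0.003, 0.8, 0, 0, 0], [0, -0.003, 0.93, 0, 0, 0], [0, -0.003, 0.985, 0, 0, 0], [0, -0.003, 0.985, 0, 0, 0]]
  jaw: 70

```text
clock: 16.75
tool_pos: [0.4349, -0.2863, 0.0825]
orientation: [-180.0, 0.1, 0.0]
force: [0.1, -1.0, 0.7]
opening: 0.0635
gripper_force: 0.0
```

>>> step_arm:
  steps:
    - [[0, 0, 0, 0, 0, 0], [0, 0, 0, 0, 0, 0], [0, 0, 0, 0, 0, 0], [0, 0, 0, 0, 0, 0], [0, 0, 0, 0, 0, 0], [0, 0, 0, 0, 0, 0], [0, 0, 0, 0, 0, 0]]
  jaw: 255

```text
clock: 17.45
tool_pos: [0.4355, -0.2865, 0.0841]
orientation: [180.0, -0.0, 0.0]
force: [-1.8, 1.9, 5.1]
opening: 0.0389
gripper_force: 30.0
```

>>> step_arm:
  steps:
    - [[0, 0, -0.2, 0, 0, 0], [0, 0, -0.5, 0, 0, 0], [0, 0, -0.9, 0, 0, 0], [0, 0, -1, 0, 0, 0], [0, 0, -1, 0, 0, 0]]

```text
clock: 17.95
tool_pos: [0.4361, -0.2867, 0.1851]
orientation: [180.0, -0.2, 0.0]
force: [-0.9, -0.7, -1.6]
opening: 0.0395
gripper_force: 30.0
```

>>> step_arm:
  steps:
    - [[0, -0.5, 0, 0, 0, 0], [0, -1, 0, 0, 0, 0], [0, -1, 0, 0, 0, 0]]

```text
clock: 18.25
tool_pos: [0.4341, -0.1823, 0.1819]
orientation: [-179.9, 0.1, 0.2]
force: [0.2, 0.0, -0.5]
opening: 0.0398
gripper_force: 30.0
```

>>> step_arm:
  steps:
    - [[0.2, -0.5, 0, 0, 0, 0], [0.4, -1, 0, 0, 0, 0], [0.4, -1, 0, 0, 0, 0]]

```text
clock: 18.55
tool_pos: [0.476, -0.0832, 0.182]
orientation: [-180.0, 0.1, 0.2]
force: [-0.1, 0.2, -0.9]
opening: 0.0394
gripper_force: 30.0
```

>>> step_arm:
  steps:
    - [[0.2, -0.5, 0, 0, 0, 0], [0.4, -1, 0, 0, 0, 0], [0.4, -1, 0, 0, 0, 0]]

```text
clock: 18.85
tool_pos: [0.5162, 0.0168, 0.1818]
orientation: [180.0, 0.1, 0.2]
force: [-1.0, -0.6, -0.7]
opening: 0.0396
gripper_force: 30.0
```

>>> step_arm:
  steps:
    - [[0.2, -0.5, 0, 0, 0, 0], [0.45, -1, 0, 0, 0, 0], [0.45, -1, 0, 0, 0, 0], [0.45, -1, 0, 0, 0, 0]]

```text
clock: 19.25
tool_pos: [0.5598, 0.1143, 0.1813]
orientation: [179.9, 0.2, 0.1]
force: [-0.2, -0.5, -1.7]
opening: 0.0395
gripper_force: 30.0
```

>>> step_arm:
  steps:
    - [[0.015, -0.35, 0, 0, 0, 0], [0.015, -0.417, 0, 0, 0, 0], [0.015, -0.417, 0.1, 0, 0, 0], [0.015, -0.417, 0.2, 0, 0, 0], [0.015, -0.417, 0.28, 0, 0, 0], [0.015, -0.417, 0.36, 0, 0, 0], [0.015, -0.417, 0.42, 0, 0, 0], [0.015, -0.417, 0.42, 0, 0, 0]]

```text
clock: 20.05
tool_pos: [0.5611, 0.1546, 0.1404]
orientation: [180.0, 0.1, -0.0]
force: [-0.1, -0.1, -0.4]
opening: 0.0396
gripper_force: 30.0
```

>>> step_arm:
  steps:
    - [[0.003, -0.012, 0, 0, 0, 0], [0.003, -0.012, 0.08, 0, 0, 0], [0.003, -0.012, 0.16, 0, 0, 0], [0.003, -0.012, 0.24, 0, 0, 0], [0.003, -0.012, 0.32, 0, 0, 0], [0.003, -0.012, 0.37, 0, 0, 0], [0.003, -0.012, 0.37, 0, 0, 0]]

```text
clock: 20.75
tool_pos: [0.5614, 0.1562, 0.1035]
orientation: [179.9, 0.1, 0.0]
force: [0.0, 0.2, -0.2]
opening: 0.0392
gripper_force: 30.0
```

>>> step_arm:
  steps:
    - [[0, 0, 0.02, 0, 0, 0], [0, 0, 0.04, 0, 0, 0], [0, 0, 0.045, 0, 0, 0], [0, 0, 0.045, 0, 0, 0]]

```text
clock: 21.15
tool_pos: [0.562, 0.1565, 0.1001]
orientation: [-180.0, -0.0, 0.0]
force: [-0.2, 0.6, -1.2]
opening: 0.0396
gripper_force: 30.0
```

>>> step_arm:
  steps:
    - [[0, 0, 0.01, 0, 0, 0], [0, 0, 0.015, 0, 0, 0], [0, 0, 0.015, 0, 0, 0]]

```text
clock: 21.45
tool_pos: [0.5621, 0.1565, 0.0991]
orientation: [-180.0, -0.0, 0.0]
force: [-1.9, -0.6, 4.5]
opening: 0.0399
gripper_force: 30.0
```

Seated, with 4.5 N pushing up. Letting go and backing off.

>>> step_arm:
  steps:
    - [[0, 0, 0, 0, 0, 0], [0, 0, 0, 0, 0, 0], [0, 0, 0, 0, 0, 0], [0, 0, 0, 0, 0, 0], [0, 0, 0, 0, 0, 0], [0, 0, 0, 0, 0, 0], [0, 0, 0, 0, 0, 0], [0, 0, 0, 0, 0, 0], [0, 0, 0, 0, 0, 0]]
  jaw: 0

```text
clock: 22.35
tool_pos: [0.5619, 0.1565, 0.0986]
orientation: [-180.0, -0.0, 0.0]
force: [-0.3, 0.3, -0.2]
opening: 0.0878
gripper_force: 0.0
```

>>> step_arm:
  steps:
    - [[0, 0, -0.1, 0, 0, 0], [0, 0, -0.4, 0, 0, 0], [0, 0, -0.8, 0, 0, 0], [0, 0, -1, 0, 0, 0], [0, 0, -1, 0, 0, 0]]

```text
clock: 22.85
tool_pos: [0.5638, 0.1573, 0.2032]
orientation: [-179.8, -0.4, 0.0]
force: [0.8, 1.0, -0.7]
opening: 0.0879
gripper_force: 0.0
```

>>> step_arm:
  steps:
    - [[0, -0.4, 0, 0, 0, 0], [0, -1, 0, 0, 0, 0], [0, -1, 0, 0, 0, 0], [0, -1, 0, 0, 0, 0], [0, -1, 0, 0, 0, 0]]

```text
clock: 23.35
tool_pos: [0.5615, 0.2561, 0.1982]
orientation: [180.0, 0.1, 0.0]
force: [0.1, -0.1, -0.3]
opening: 0.0877
gripper_force: 0.0
```

```bash
python3 - <<'E'
from h import *
p,_=snapshot("side")
cv2.imwrite("pics/d5.png",np.hstack([cv2.resize(p[90:210,170:290,::-1],None,fx=3.3,fy=3.3),cv2.resize(p[180:300,240:360,::-1],None,fx=3.3,fy=3.3)]))
E
```

View pics/d5.png

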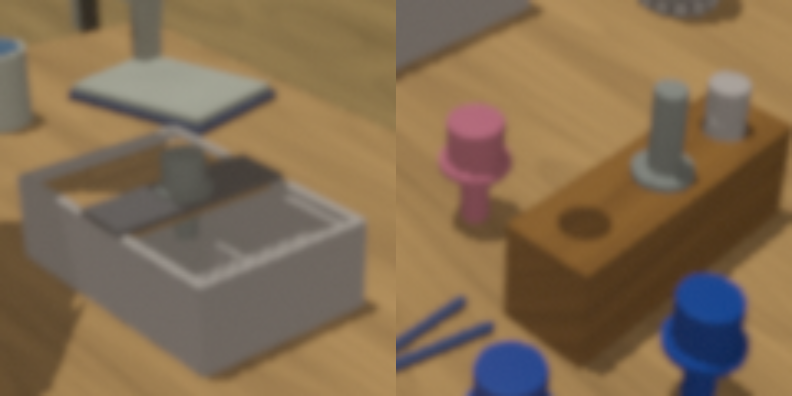

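The bolt stands upright with its flange flat on the bar at (186, 185), and its shank shows below the door. The drift is upright in its own well at (668, 140).

```bash
python3 -c "
from plant import *
print(close_job())"
```

```text
the job is handed in; nothing more can be done
None
```

The job is handed in at about 23 s: the drift went fully down through both holes and is back upright in its own well, and the bolt is seated upright with its flange flat on the bar and released.

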